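# Clamp a pine slat on the tilted drilling table with a quarter-turn T-slot hold-down

### The job

Clamp the pine slat for drilling on the tilted T-slot table with the low hold-down from the rack: drop its T-head fully down into the lower slot, in the free stretch beside the slat, with its strap pointing straight up the slope. Slide it along the slot so that it pushes the slat fully home and presses it firmly, without ramming it, against the stop screw, and only then turn it a quarter turn anticlockwise, until its head stops crosswise under the slot's lips and the sprung strap presses on the slat. Let go of it, leaving the slat flat and square against ledge and stop screw, the other two studs standing in the rack and the things lying about where they are.

Things in the scene. Friction and masses are not known exactly. Their poses are not given: they have to be found in the camera images.
- bed: Bed of a grey tilting drilling table, sloping 26 deg down towards the robot; steel top face 150 x 366 mm. Origin: top face, on the lower T-slot's centre line, level with the inner face of the steel block at the +y end. x up the slope (lower slot x = 0, upper slot x = 70 mm), y along the slots towards that block, z out of the face. Free face from y = -350 to 0. Low ledge, 12 mm high, inner face at x = -30 mm.
- end_block (a point): Top centre of the bed's end block, 90 x 16 mm, 24 mm high. From its face a stop screw with a 17 mm head sticks out over the lower slot towards the slat, 10 mm above the bed. How far it is screwed out differs from job to job, 7 to 27 mm, and is not measured: feel for it. Its head's tip is the point stop_tip. It is locked and does not give.
- slat: Pine slat 60 (x) x 140 (y) x 18 (z) mm, about 0.1 kg, loose on the bed over the lower slot, its long edge on the ledge, its end 45 to 75 mm from the end block, clear of the stop screw. Origin: centre of its underside; axes as the bed's.
- slat_fence_end (a point): Centre of the slat's end face that faces the end block and stop screw, 9 mm above the bed. The slat is home when this face touches the screw's head.
- slat_free_end (a point): Centre of the slat's other end face, the one the hold-down pushes on, 9 mm above the bed; the slat slides at 1 to 2 N.
- rack: Dark wooden rack 74 x 250 x 36 mm, fixed, with three places 80 mm apart along its y axis where the three T-studs stand upright in oblong holes, shuffled. Origin: centre of its underside; top at 36 mm.
- holddown: The low hold-down: upright steel T-stud, 0.3 kg. Origin: centre of its flange's underside; z up its axis; x where the strap points, y the length of the T-head. T-head 16 x 28 mm, 10 mm thick, 13 to 23 mm below the origin. T-slots: mouth 18 mm, lips 12 mm thick, space below 30 mm wide, 14 deep. Head passes the mouth lengthwise only; turned anticlockwise seen from above it stops after 90 to 97 deg.
- holddown_grip (a point): Centre of the hold-down's square black handle, 24 x 24 x 42 mm with sides facing the body's x and y, on the axis 59 mm above the flange's underside. Handle foot 38 mm above it, strap's top 24 mm. Grip any two sides.
- holddown_flange (a point): Point on the hold-down's axis, centre of the underside of its round flange (40 mm diameter, 8 mm thick). The flange sits on the bed (z = 0 in its frame) when the head is fully down, and on the rack's top now; its rim pushes the slat, so its axis is then 20 mm from the slat's end.
- strap: The hold-down's sprung steel strap, 16 mm wide, hinged 8 mm from the axis and 22 mm above the flange's underside, reaching 60 mm from the axis; at rest level, it flexes up (about 3.5 N per mm at the pad). Turned over the slat its rounded pad rides up on the slat's edge and presses on it. Body x as the hold-down's x.
- strap_pad (a point): Lowest point of the domed rubber pad (32 mm wide) under the strap, 42 mm from the stud's axis and 13.3 mm above the flange's underside at rest.
- tall_holddown_grip (a point): Leave alone. Centre of the square handle of the tall hold-down, for thicker stock: strap 38 mm, handle centre 71 mm above its flange's underside.
- stop_stud_grip (a point): Leave alone. Centre of the square handle of the plain stop stud: like the low hold-down, but with no strap.
- offcut: Leave alone. Wooden offcut 90 x 45 x 20 mm; origin under its centre.
- tape: Leave alone. Yellow tape measure 66 x 36 x 62 mm; origin under its centre.
- screw_box: Leave alone. Cardboard screw box 85 x 60 x 45 mm; origin under its centre.
- glue: Leave alone. White glue bottle, 56 mm diameter, 170 mm high; origin under its centre.
- bar_clamp: Leave alone. Bar clamp with blue jaws, lying flat, 29 mm high; origin under its fixed jaw, the 340 mm bar runs along its -x.
- mallet: Leave alone. Hammer lying flat, handle along its x axis.

How it is judged:
By the outcome, as a careful person would: the job done as asked, in the order asked, and still so for the second after the job is handed in, with the robot touching nothing.
It also fails if it takes over 54 s, if anything falls off the work surface, if the arm or the gripper's body presses on something with over 40 N, if the wrist force passes 120 N, or if a joint passes its speed limit or range.

### The arm

A 6-joint arm with a two-finger parallel gripper is mounted at the origin on the work surface. World frame = base frame: x ahead of the robot, y to its left, z up, the work surface at z = 0. Lengths are in m, angles in rad, forces in N, time in s.
With the tool pointing down it reaches from about 0.3 to 0.85 m from the base axis. Payload 5.4 kg.
Tool frame: the origin (TCP) lies midway between the tips of the shut fingers; the grasp point (between the pads) lies 19 mm behind it (grasp_offset is the distance from the TCP to the grasp point, in m); z points along the fingers, y is the line along which they close (so a half turn about z gives the same grasp; the last joint's range is limited). The gripper opens to 85 mm and grips with 20 to 120 N. Pads are 22 mm wide; open, the fingers measure 114 mm over their backs; the gripper's body (76 mm by 85 mm) begins 54 mm behind the grasp point. The pads swing forward as they close: fully open they stand 13 mm farther back than shut.
Start: joints at [-1.319, 0.158, 1.597, -0, 1.386, -0.21], TCP at [0.256, -0.515, 0.231] pointing down, gripper open.
Joint ranges: [-2.91, 2.91], [-0.94, 2.29], [0.18, 2.7], [-1.29, 4.43], [0.17, 2.64], [-3, 3]. Speed limits (rad/s): [2.57, 2.57, 3.14, 3.14, 3.14, 3.14].

### API

Orientations are given as a unit quaternion [w, x, y, z].
In Python, from bench import * gives the robot as it stands. The module is installed in compiled form; this text tells all that it offers.
- The arm moves only by the tool arm_command, never from a script. Its arguments are lists of equal length, an entry for each row: "fingers": the opening, from 0 (shut) to 1 (fully open); "xyz": the shift along the tool's x, y, z in cm, a list of three; "angular": the turn, a rotation vector about the tool's x, y, z in degrees, a list of three. In form: {"fingers": [fingers, ...], "xyz": [[tx, ty, tz], ...], "angular": [[wx, wy, wz], ...]}. A call has 1 to 8 rows; each row shifts and turns the commanded pose from where the row before left it, along the tool's axes as they then stand; what a row does not reach is not made up. A row lasts 1/10 s, in which the tool goes at most 50 mm and 8.59 degrees, less where a joint would pass 70% of its speed; a pose out of reach is approached as far as the arm can. A call is refused whole if a number of a shift passes 5 or a number of a turn 8.59, either way. A call with a gripper value outside its range is refused whole. The fingers move at their own pace and stop on an object; the grip force is fixed at half the most. Time passes only in rows, so rows that do not move let the fingers close. It gives the time, the measured TCP pose, the force, the opening and the grip force at its end, in the units of the state.
- sense(): the state, without advancing time (a new reading comes with each control period).
- get_image(name): name is "side" or "top"; returns the picture (384x512x3 uint8, red, green, blue); there is no depth.
- camera_params(name): a dict with "camera_matrix" (3x3 intrinsics, pixels), "k1" (the pictures are not rectified: a ray, as slopes to the right and down, at radius r is drawn at 1 + k1 r^2 times it, then the intrinsics apply), "rvec" (rotation vector, rad) and "tvec" (3), from world to camera coordinates, as OpenCV has them. Camera axes: x right, y down, z forward; pixel columns grow to the right and rows downward; lengths in m; the calibration is good to about 2 mm. A picture is of the moment at which its call begins. camera_params takes no time and is no camera call.
- close_job(): hands the job in; it is judged then, once.
The state is a dict: "time": time; "qpos": joint angles; "joint_velocities": joint speeds; "joint_efforts": joint torques, N m; "tcp_pos": TCP position; "tcp_rot": TCP orientation; "contact_force": force on the tool from outside, world axes, zero at the start; "wrist_torque": the same for the moment, N m; "grip_width": finger opening in m; "gripper_force": force on a finger pad.
Only numpy, scipy, OpenCV 4.12 (cv2) and the standard library are available. Lean on these libraries where they do the work, as an engineer would, in place of code of your own. Each camera call takes 0.05 s, during which the arm holds its last target. There are 200 camera calls.

## Working session

There is one attempt and no reset: what is moved stays moved. The work goes in short steps, Python scripts to look and compute and a tool call to move; the robot and the scene stay as the last step left them, time stands still between calls to the robot, and variables do not carry over. Pictures are saved under pics/ and viewed, at most 10 in all, crops included, and the job is handed in when it is done.

Besides the shell and the picture viewer there is one more tool, called as name(argument=value, ...) on one line, values as JSON. arm_command: Moves the arm, as the interface text tells. Its arguments: {"type":"object","properties":{"fingers":{"type":"array"},"xyz":{"type":"array"},"angular":{"type":"array"}},"required":["fingers","xyz","angular"]}

```bash
mkdir -p pics; ls; python3 - <<'E'
from bench import *
import cv2,numpy as np
for n in("side","top"):
    im=get_image(n); cv2.imwrite(f"pics/{n}0.png",im[:,:,::-1])
    p=camera_params(n);print(n,p)
    R=cv2.Rodrigues(np.array(p["rvec"]))[0];print(-R.T@np.array(p["tvec"]).ravel())
s=sense();print({k:np.round(v,3) for k,v in s.items()})
a=cv2.imread("pics/side0.png");b=cv2.imread("pics/top0.png")
cv2.imwrite("pics/s0.png",cv2.resize(a,(800,600),interpolation=cv2.INTER_CUBIC));cv2.imwrite("pics/t0.png",cv2.resize(b,(800,600),interpolation=cv2.INTER_CUBIC))
E
```

```text
pics
side {'camera_matrix': array([[467.23544003,   0.        , 260.63533922],
       [  0.        , 467.23544003, 183.44814861],
       [  0.        ,   0.        ,   1.        ]]), 'k1': 0.004349093975782272, 'rvec': array([ 2.25315334, -0.36775879,  0.16475849]), 'tvec': array([-0.48131141,  0.20748665,  1.2891206 ])}
[ 0.19231985 -0.95555421  0.99321324]
top {'camera_matrix': array([[417.80351698,   0.        , 246.03545241],
       [  0.        , 417.80351698, 188.52488074],
       [  0.        ,   0.        ,   1.        ]]), 'k1': 0.04325347345099997, 'rvec': array([ 2.16394729, -2.16806387,  0.12348721]), 'tvec': array([0.03254973, 0.53055693, 1.20106374])}
[0.39476458 0.03567719 1.25219499]
{'time': np.float64(0.1), 'qpos': array([-1.319,  0.159,  1.598,  0.   ,  1.386, -0.21 ]), 'joint_velocities': array([ 0.   , -0.003, -0.003, -0.001,  0.001, -0.001]), 'joint_efforts': array([ 0.0000e+00, -3.9699e+01, -3.3234e+01, -0.0000e+00,  4.0000e-03,
       -0.0000e+00]), 'tcp_pos': array([ 0.256, -0.514,  0.23 ]), 'tcp_rot': array([-0.001,  0.973,  0.229, -0.   ]), 'contact_force': array([ 0.256, -0.855,  0.109]), 'wrist_torque': array([0.051, 0.037, 0.   ]), 'gripper_force': np.float64(0.0), 'grip_width': np.float64(0.086)}
```

View pics/s0.png

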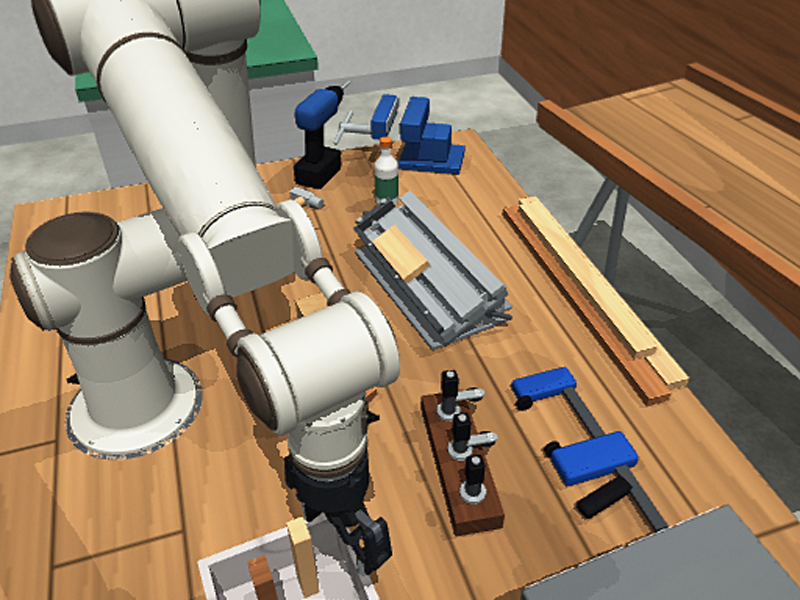

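View pics/t0.png

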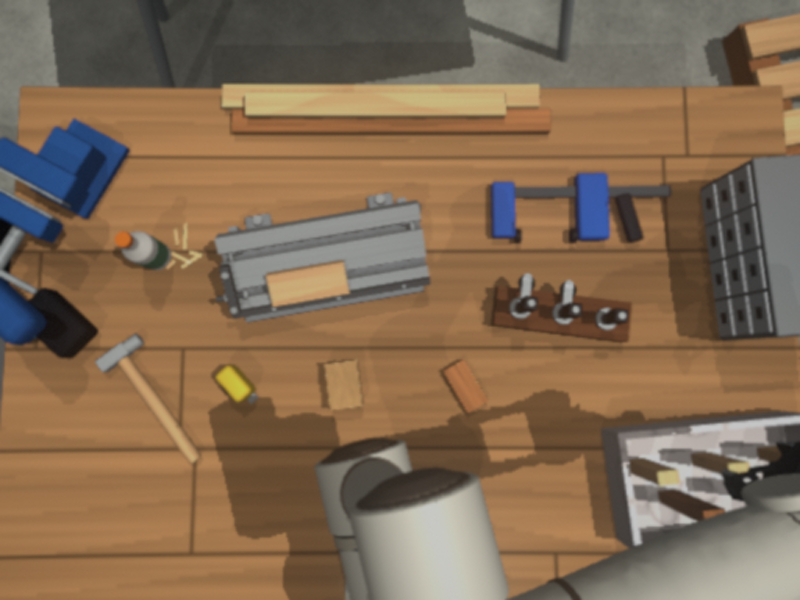

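The side view shows the rack at about (460,450) with two strapped studs, at (448,395) and (460,435), and the plain one at (473,480). In the top view the bed is around (325,260), the slat at (308,285), and the rack at (560,310). I need closer crops to tell low from tall.

```bash
python3 - <<'E'
import cv2,numpy as np
a=cv2.imread("pics/side0.png");b=cv2.imread("pics/top0.png")
# side crops: rack x 260..330,y 230..345 ; bed 220..335 x 120..225
def c(im,x0,y0,x1,y1,w,h): return cv2.resize(im[y0:y1,x0:x1],(w,h),interpolation=cv2.INTER_CUBIC)
A=np.vstack([np.hstack([c(a,265,230,330,345,339,600)[:600],c(a,222,118,332,228,461,461) if 0 else cv2.copyMakeBorder(c(a,222,118,332,228,460,460),0,140,0,0,cv2.BORDER_CONSTANT)])])
cv2.imwrite("pics/cs.png",A)
B=np.vstack([c(b,130,115,280,210,790,500)[0:400] if 0 else c(b,130,120,280,210,600,360),c(b,308,170,408,222,600,240) if 0 else c(b,308,172,408,220,500,240) if 0 else cv2.copyMakeBorder(c(b,308,172,408,220,500,240),0,0,0,100,cv2.BORDER_CONSTANT)])
cv2.imwrite("pics/ct.png",B)
E
```

```text
(no output)
```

View pics/cs.png

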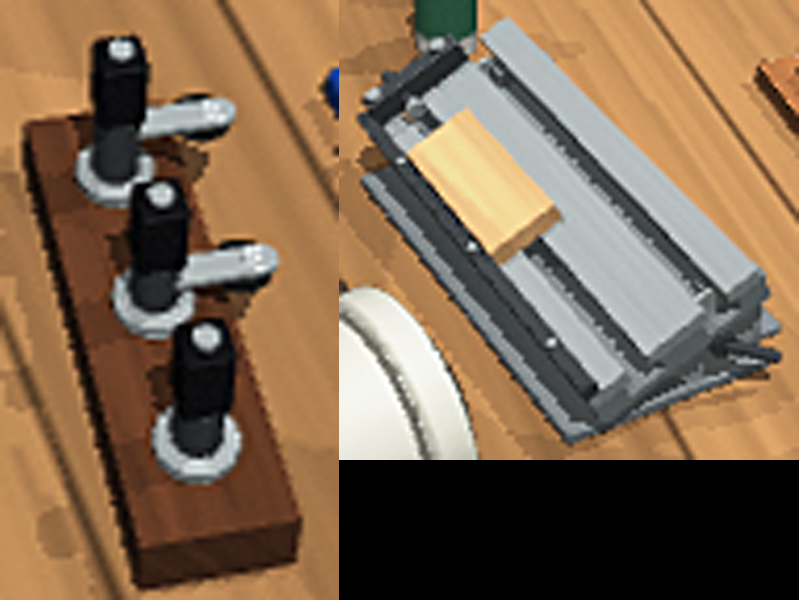

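View pics/ct.png

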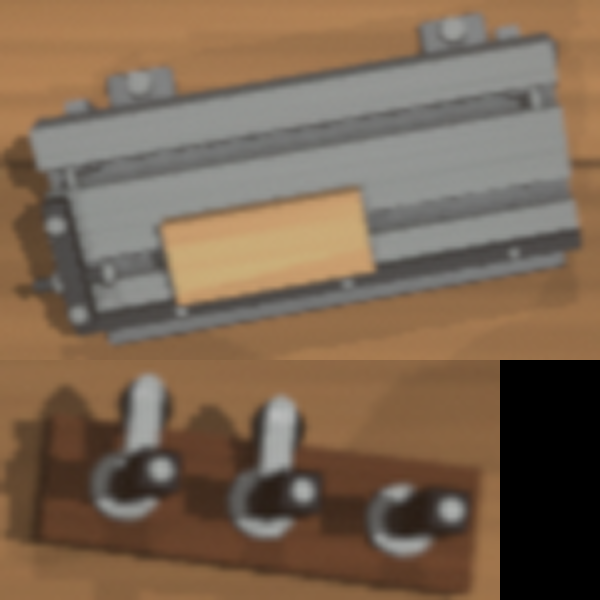

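The studs' button-to-flange lengths in the side crop are 124 px for the first, 107 px for the middle and 105 px for the plain one. The middle stud, with its strap pointing away from the robot, is therefore the low hold-down. Next I'll triangulate.

```bash
cat > h.py <<'E'
import numpy as np,cv2
from bench import camera_params
P={n:camera_params(n) for n in("side","top")}
def ray(n,uv):
    p=P[n];K=p["camera_matrix"];R=cv2.Rodrigues(p["rvec"])[0]
    d=np.array([(uv[0]-K[0,2])/K[0,0],(uv[1]-K[1,2])/K[1,1]]);s=d.copy()
    for _ in range(8): s=d/(1+p["k1"]*(s@s))
    v=R.T@np.array([s[0],s[1],1]);return -R.T@p["tvec"],v/np.linalg.norm(v)
def tri(us,ut):
    (a,u),(b,v)=ray("side",us),ray("top",ut)
    t=np.linalg.lstsq(np.c_[u,-v],b-a,rcond=None)[0]
    p,q=a+t[0]*u,b+t[1]*v
    return (p+q)/2,np.linalg.norm(p-q)
def plane(n,uv,n0,d):  # n0.x=d
    c,v=ray(n,uv);n0=np.array(n0,float);return c+v*(d-n0@c)/(n0@v)
def proj(n,X):
    p=P[n];R=cv2.Rodrigues(p["rvec"])[0];c=R@np.asarray(X)+p["tvec"];s=c[:2]/c[2];s=s*(1+p["k1"]*(s@s))
    K=p["camera_matrix"];return s*[K[0,0],K[1,1]]+[K[0,2],K[1,2]]
E
python3 - <<'E'
from h import *
def cr(x,y,s,o,off=(0,0)): return (np.array([x-off[0],y-off[1]])+.5)/s-.5+o
rs=lambda x,y:cr(x,y,5.216,(265,230)); rt=lambda x,y:cr(x,y,5,(308,172),(0,360))
bs=lambda x,y:cr(x,y,4.182,(222,118),(339,0)); bt=lambda x,y:cr(x,y,4,(130,120))
def show(nm,a,b):
    X,e=tri(a,b);print(nm,np.round(X*1000,1),"err",round(e*1000,1))
for nm,a,b in[("k1",(120,48),(160,470)),("k2",(160,193),(302,491)),("k3",(207,338),(451,511)),
 ("f1",(115,176),(126,486)),("f2",(153,302),(264,503)),("f3",(197,443),(402,520)),
 ("s1tip",(222,112),(148,382)),("s2tip",(262,256),(282,404))]: show(nm,rs(*a),rt(*b))
for nm,a,b in[("slA far-lo",(411,152),(178,305)),("slB far-hi",(468,110),(161,221)),("slC near-hi",(560,210),(362,187)),("slD near-lo",(497,255),(376,272)),
 ("bedhiFar",(497,22),(33,126)),("bedhiNear",(762,272),(553,40)),("blockHi",(462,42),(57,200)),]: show(nm,bs(*a),bt(*b))
# masks for the slat
for n in("side","top"):
    im=cv2.imread(f"pics/{n}0.png");hsv=cv2.cvtColor(im,cv2.COLOR_BGR2HSV)
    m=cv2.inRange(hsv,(8,70,190),(28,200,255)); roi=np.zeros_like(m)
    if n=="side": roi[140:185,232:280]=255
    else: roi[162:202,165:228]=255
    m&=roi;c=max(cv2.findContours(m,0,1)[0],key=cv2.contourArea)
    print(n,cv2.contourArea(c),cv2.approxPolyDP(c,3,True).reshape(-1,2).tolist(),cv2.boxPoints(cv2.minAreaRect(c)).round(1).tolist())
E
```

```text
k1 [ 505.3 -220.   131. ] err 0.2
k2 [ 494.9 -299.3  118.9] err 0.3
k3 [ 484.4 -379.4  118.1] err 1.2
f1 [ 505.3 -221.3   38.2] err 0.6
f2 [ 494.8 -300.5   39.7] err 0.0
f3 [ 484.8 -379.6   39.8] err 0.1
s1tip [ 560.  -227.4   73.4] err 2.2
s2tip [ 548.6 -306.4   60.3] err 2.9
slA far-lo [507.9 235.   70.7] err 5.1
slB far-hi [561.7 244.8  92.5] err 1.3
slC near-hi [587.1 104.3  91.2] err 1.1
slD near-lo [531.9  94.8  69.8] err 6.4
bedhiFar [620.4 332.1 109.6] err 12.1
bedhiNear [687.5 -29.7 111.5] err 1.8
blockHi [576.1 312.8 110.1] err 3.3
side 553.0 [[252, 144], [239, 155], [258, 178], [272, 166]] [[237.60000610351562, 154.60000610351562], [252.10000610351562, 142.1999969482422], [272.8999938964844, 166.39999389648438], [258.3999938964844, 178.8000030517578]]
top 808.0 [[218, 169], [172, 177], [175, 194], [221, 186]] [[171.3000030517578, 177.0], [218.60000610351562, 168.3000030517578], [221.89999389648438, 186.3000030517578], [174.5, 194.89999389648438]]
```

The heights agree with the text: low handle top about 118 mm, tall about 130, flanges about 38, with 80 mm spacing. The low hold-down's axis is at (495,-300) and the rack yaw is about -7.5°. Next I'll refine the bed from the slat and slot edges, and plan the first move.

```bash
cat >> h.py <<'E'
from scipy.spatial.transform import Rotation as Ro
def bedR(yaw): return (Ro.from_euler('z',yaw,degrees=True)*Ro.from_euler('y',-26,degrees=True)).as_matrix()
def tcp_from_state(s):
    w,x,y,z=s["tcp_rot"];return np.array(s["tcp_pos"]),Ro.from_quat([x,y,z,w])
def plan(Xt,Rt,n,s=None,start=None):
    """n rows of shift [cm, tool axes at row start] and turn [deg]"""
    from bench import sense
    p,R=start if start else tcp_from_state(s or sense());rv=(R.inv()*Rt).as_rotvec();d=(Xt-p)/n
    for i in range(n): print(np.round((R*Ro.from_rotvec(rv*i/n)).inv().apply(d)*100,2).tolist(),np.round(np.degrees(rv)/n,2).tolist())
E
python3 - <<'E'
from h import *
B=np.array([.5617,.2448,.0925]);C=np.array([.5871,.1043,.0912])
for it in range(1):
    yaw=10.0;R=bedR(yaw)
    M=(B+C)/2; O=M-R@[.030,0,.018]   # on slot line
    # top mask corners to slat top plane
    n=R[:,2]; d=n@(O+R@[0,0,.018])
    for uv in [(171.3,177),(218.6,168.3),(221.9,186.3),(174.5,194.9)]:
        X=plane("top",uv,n,d);print("slat corner bed mm",np.round(R.T@(X-O)*1000,1))
    for uv in [(237.6,154.6),(252.1,142.2)]:
        X=plane("side",uv,n,d);print(" side corner",np.round(R.T@(X-O)*1000,1))
    print("O",O)
im={k:cv2.cvtColor(cv2.imread(f"pics/{k}0.png"),cv2.COLOR_BGR2GRAY) for k in P}
for nm in P:
  for (y0,y1) in[(-90,-120),(-120,-150)]:
    pr=[]
    for x in range(-40,116,2):
        uv=np.array([proj(nm,O+R@[x/1000,y/1000,0]) for y in np.linspace(y0,y1,15)],np.float32)
        pr.append(cv2.remap(im[nm],uv[None,:,0].copy(),uv[None,:,1].copy(),1).mean())
    print(nm,y0,[f"{x}:{int(v)}" for x,v in zip(range(-40,116,2),pr)])
E
```

```text
slat corner bed mm [23.7 68.7 18. ]
slat corner bed mm [ 24.9 -65.9  18. ]
slat corner bed mm [-29.5 -65.6  18. ]
slat corner bed mm [-30.2  71.4  18. ]
 side corner [-30.7  75.8  18. ]
 side corner [32.5 80.3 18. ]
O [0.55561662 0.17123798 0.06252057]
side -90 ['-40:74', '-38:77', '-36:74', '-34:68', '-32:78', '-30:135', '-28:186', '-26:194', '-24:193', '-22:192', '-20:189', '-18:187', '-16:188', '-14:193', '-12:194', '-10:171', '-8:143', '-6:136', '-4:122', '-2:86', '0:65', '2:62', '4:59', '6:57', '8:104', '10:172', '12:195', '14:193', '16:189', '18:187', '20:186', '22:187', '24:188', '26:186', '28:185', '30:186', '32:187', '34:188', '36:190', '38:191', '40:190', '42:187', '44:186', '46:189', '48:191', '50:191', '52:189', '54:189', '56:192', '58:194', '60:180', '62:155', '64:138', '66:105', '68:77', '70:71', '72:72', '74:68', '76:54', '78:83', '80:153', '82:191', '84:191', '86:187', '88:186', '90:187', '92:189', '94:188', '96:190', '98:190', '100:188', '102:187', '104:189', '106:189', '108:180', '110:168', '112:165', '114:166']
side -120 ['-40:76', '-38:85', '-36:86', '-34:74', '-3
[... 1646 characters left out ...]
8', '-22:147', '-20:147', '-18:146', '-16:143', '-14:134', '-12:119', '-10:107', '-8:104', '-6:106', '-4:110', '-2:113', '0:116', '2:117', '4:120', '6:128', '8:139', '10:145', '12:147', '14:147', '16:147', '18:147', '20:147', '22:147', '24:146', '26:145', '28:146', '30:147', '32:148', '34:148', '36:148', '38:148', '40:147', '42:147', '44:148', '46:149', '48:148', '50:148', '52:148', '54:146', '56:138', '58:124', '60:110', '62:105', '64:106', '66:110', '68:113', '70:112', '72:109', '74:107', '76:118', '78:134', '80:143', '82:146', '84:145', '86:146', '88:147', '90:148', '92:148', '94:149', '96:148', '98:148', '100:147', '102:143', '104:134', '106:116', '108:99', '110:92', '112:97', '114:107']
```

The slot edges fit the bed yaw of 10° in both views. The side and top profiles put the slot line about 1 mm below O in x and the bed roughly 3–6 mm higher. That will be felt on contact. Planning the approach to the rack.

```bash
cat >> h.py <<'E'
def down(h): # tool z down, tool x heading h deg
    return Ro.from_euler('z',h,degrees=True)*Ro.from_euler('x',180,degrees=True)
E
python3 - <<'E'
from h import *
plan(np.array([.495,-.300,.160]),down(-7.4),8)
E
```

```text
[3.87, -1.07, 0.88] [-0.01, 0.0, 4.23]
[3.78, -1.35, 0.88] [-0.01, 0.0, 4.23]
[3.67, -1.62, 0.88] [-0.01, 0.0, 4.23]
[3.54, -1.89, 0.88] [-0.01, 0.0, 4.23]
[3.39, -2.15, 0.88] [-0.01, 0.0, 4.23]
[3.22, -2.39, 0.88] [-0.01, 0.0, 4.23]
[3.04, -2.62, 0.88] [-0.01, 0.0, 4.23]
[2.83, -2.84, 0.88] [-0.01, 0.0, 4.23]
```

arm_command(fingers=[0.75, 0.75, 0.75, 0.75, 0.75, 0.75, 0.75, 0.75], xyz=[[3.87, -1.07, 0.88], [3.78, -1.35, 0.88], [3.67, -1.62, 0.88], [3.54, -1.89, 0.88], [3.39, -2.15, 0.88], [3.22, -2.39, 0.88], [3.04, -2.62, 0.88], [2.83, -2.84, 0.88]], angular=[[0, 0, 4.23], [0, 0, 4.23], [0, 0, 4.23], [0, 0, 4.23], [0, 0, 4.23], [0, 0, 4.23], [0, 0, 4.23], [0, 0, 4.23]])

```text
time: 0.9
tcp_pos: [0.496, -0.2989, 0.1601]
tcp_rot: [-0.0, 0.998, -0.066, -0.0]
contact_force: [-0.2, -0.7, 0.5]
grip_width: 0.0639
gripper_force: 0.0
```

arm_command(fingers=[0.75], xyz=[[0, 0, 0]], angular=[[0, 0, 0]])

```text
time: 1.0
tcp_pos: [0.4968, -0.2961, 0.1588]
tcp_rot: [-0.002, 0.998, -0.062, -0.001]
contact_force: [-0.7, -0.1, 0.5]
grip_width: 0.0641
gripper_force: 0.0
```

```bash
python3 - <<'E'
from h import *
from bench import *
s=sense();print(s["time"],np.round(s["tcp_pos"],4),np.round(s["tcp_rot"],3),np.round(s["qpos"],2),s["grip_width"])
plan(np.array([.495,-.300,.0775]),down(-7.4),3)
a=get_image("side");cv2.imwrite("pics/a.png",cv2.resize(a[190:370,210:370],(640,720)[::1] if 0 else (530,596),interpolation=cv2.INTER_CUBIC)[:,:,::-1])
E
```

```text
1.0 [ 0.4968 -0.2961  0.1588] [-0.002  0.998 -0.062 -0.001] [-0.75  0.23  1.66  0.    1.25  0.95] 0.06411572979237816
[-0.04, 0.14, 2.71] [-0.07, 0.04, 0.08]
[-0.04, 0.14, 2.71] [-0.07, 0.04, 0.08]
[-0.04, 0.14, 2.71] [-0.07, 0.04, 0.08]
```

View pics/a.png

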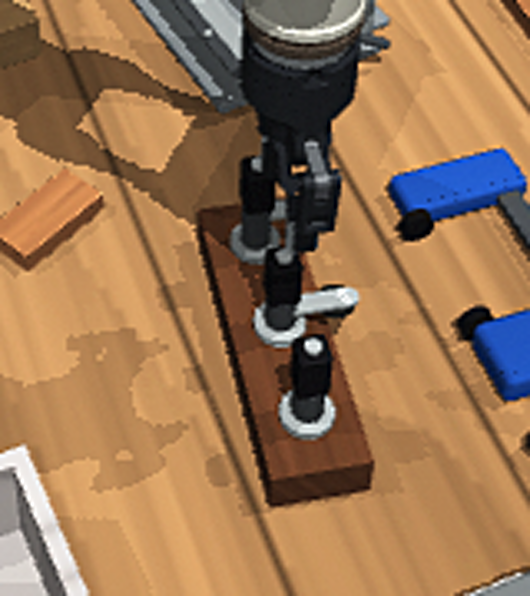

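The picture shows the gripper straddling the low stud (handle at about (283,275)), still above it and settling. I'll let it settle for one row.

arm_command(fingers=[0.75, 0.75], xyz=[[0, 0, 0], [0, 0, 0]], angular=[[0, 0, 0], [0, 0, 0]])

```text
time: 1.25
tcp_pos: [0.4945, -0.3015, 0.1612]
tcp_rot: [0.0, 0.998, -0.065, 0.0]
contact_force: [0.0, 0.8, -0.1]
grip_width: 0.0639
gripper_force: 0.0
```

arm_command(fingers=[0.75, 0.75, 0.75, 0.75, 0.75, 0.75, 0.75], xyz=[[0, 0, 1], [0, 0, 2], [0, 0, 2.2], [0, 0, 2], [0, 0, 1], [0, 0, 0], [0, 0, 0]], angular=[[0, 0, 0], [0, 0, 0], [0, 0, 0], [0, 0, 0], [0, 0, 0], [0, 0, 0], [0, 0, 0]])

```text
time: 1.95
tcp_pos: [0.4953, -0.3011, 0.0795]
tcp_rot: [0.0, 0.998, -0.065, 0.0]
contact_force: [0.2, -0.9, 0.4]
grip_width: 0.0642
gripper_force: 0.0
```

arm_command(fingers=[0.2, 0.2, 0.0, 0.0, 0.0, 0.0], xyz=[[0, 0, 0], [0, 0, 0], [0, 0, 0], [0, 0, 0], [0, 0, 0], [0, 0, 0]], angular=[[0, 0, 0], [0, 0, 0], [0, 0, 0], [0, 0, 0], [0, 0, 0], [0, 0, 0]])

```text
time: 2.55
tcp_pos: [0.4957, -0.3004, 0.0798]
tcp_rot: [0.0, 0.998, -0.064, 0.001]
contact_force: [-0.2, 2.8, 6.4]
grip_width: 0.024
gripper_force: 58.6
```

arm_command(fingers=[0, 0, 0, 0, 0], xyz=[[0, 0, -0.5], [0, 0, -1.5], [0, 0, -2.5], [0, 0, -3], [0, 0, -3]], angular=[[0, 0, 0], [0, 0, 0], [0, 0, 0], [0, 0, 0], [0, 0, 0]])

```text
time: 3.05
tcp_pos: [0.4945, -0.3002, 0.1852]
tcp_rot: [-0.0, 0.998, -0.064, -0.001]
contact_force: [0.3, 0.8, -3.8]
grip_width: 0.0231
gripper_force: 59.7
```

```bash
cat >> h.py <<'E'
YAW=10.0;RB=bedR(YAW);O=np.array([.55562,.17124,.06252]);RT=Ro.from_matrix(RB)*Ro.from_euler('x',180,degrees=True);L=.0438
def tcp_at(x,y,z): return O+RB@(np.array([x,y,z])/1000+[0,0,L])   # flange at bed-mm
def inbed(s):
    p,R=tcp_from_state(s);f=p+R.apply([0,0,L]);return RB.T@(f-O)*1000,np.degrees((RT.inv()*R).as_rotvec()),RB.T@np.array(s["contact_force"])
E
python3 - <<'E'
from h import *
from bench import *
s=sense();print(s["time"],np.round(s["tcp_pos"],4),s["contact_force"],s["grip_width"])
plan(tcp_at(-1,-114,60),RT,12)
E
```

```text
3.05 [ 0.4945 -0.3002  0.1852] [ 0.33110511  0.75815287 -3.80039196] 0.023087952341687177
[-0.08, -2.94, 0.25] [0.33, 2.16, -1.42]
[-0.02, -2.94, 0.26] [0.33, 2.16, -1.42]
[0.04, -2.94, 0.28] [0.33, 2.16, -1.42]
[0.1, -2.93, 0.3] [0.33, 2.16, -1.42]
[0.17, -2.93, 0.32] [0.33, 2.16, -1.42]
[0.23, -2.92, 0.35] [0.33, 2.16, -1.42]
[0.28, -2.91, 0.37] [0.33, 2.16, -1.42]
[0.34, -2.9, 0.4] [0.33, 2.16, -1.42]
[0.4, -2.89, 0.43] [0.33, 2.16, -1.42]
[0.45, -2.88, 0.46] [0.33, 2.16, -1.42]
[0.51, -2.86, 0.5] [0.33, 2.16, -1.42]
[0.56, -2.85, 0.53] [0.33, 2.16, -1.42]
```

arm_command(fingers=[0, 0, 0], xyz=[[0, 0, -3], [0, 0, -3], [0, 0, 0]], angular=[[0, 0, 0], [0, 0, 0], [0, 0, 0]])

```text
time: 3.35
tcp_pos: [0.4969, -0.3024, 0.2499]
tcp_rot: [0.003, 0.998, -0.064, 0.004]
contact_force: [-0.5, -0.3, -1.9]
grip_width: 0.0234
gripper_force: 59.9
```

```bash
python3 - <<'E'
from h import *
from bench import *
s=sense();print(s["time"],np.round(s["tcp_pos"],4),s["contact_force"],s["grip_width"])
plan(tcp_at(-1,-114,60),RT,14)
E
```

```text
3.35 [ 0.4969 -0.3024  0.2499] [-0.4964263  -0.32746221 -1.85696342] 0.023390778493215657
[-0.1, -2.54, 0.66] [0.31, 1.82, -1.21]
[-0.06, -2.54, 0.67] [0.31, 1.82, -1.21]
[-0.03, -2.53, 0.68] [0.31, 1.82, -1.21]
[0.0, -2.53, 0.7] [0.31, 1.82, -1.21]
[0.03, -2.52, 0.71] [0.31, 1.82, -1.21]
[0.06, -2.52, 0.72] [0.31, 1.82, -1.21]
[0.09, -2.51, 0.74] [0.31, 1.82, -1.21]
[0.12, -2.51, 0.76] [0.31, 1.82, -1.21]
[0.15, -2.5, 0.78] [0.31, 1.82, -1.21]
[0.18, -2.49, 0.79] [0.31, 1.82, -1.21]
[0.21, -2.48, 0.81] [0.31, 1.82, -1.21]
[0.23, -2.48, 0.83] [0.31, 1.82, -1.21]
[0.26, -2.47, 0.86] [0.31, 1.82, -1.21]
[0.28, -2.46, 0.88] [0.31, 1.82, -1.21]
```

arm_command(fingers=[0, 0, 0, 0, 0, 0, 0, 0], xyz=[[-0.1, -2.54, 0.66], [-0.06, -2.54, 0.67], [-0.03, -2.53, 0.68], [0, -2.53, 0.7], [0.03, -2.52, 0.71], [0.06, -2.52, 0.72], [0.09, -2.51, 0.74], [0.12, -2.51, 0.76]], angular=[[0.31, 1.82, -1.21], [0.31, 1.82, -1.21], [0.31, 1.82, -1.21], [0.31, 1.82, -1.21], [0.31, 1.82, -1.21], [0.31, 1.82, -1.21], [0.31, 1.82, -1.21], [0.31, 1.82, -1.21]])

```text
time: 4.15
tcp_pos: [0.5122, -0.0968, 0.1893]
tcp_rot: [-0.014, 0.992, 0.021, 0.127]
contact_force: [-0.2, 0.6, -2.4]
grip_width: 0.0231
gripper_force: 59.9
```

arm_command(fingers=[0, 0, 0, 0, 0, 0, 0, 0], xyz=[[0.15, -2.5, 0.78], [0.18, -2.49, 0.79], [0.21, -2.48, 0.81], [0.23, -2.48, 0.83], [0.26, -2.47, 0.86], [0.28, -2.46, 0.88], [0, 0, 0], [0, 0, 0]], angular=[[0.31, 1.82, -1.21], [0.31, 1.82, -1.21], [0.31, 1.82, -1.21], [0.31, 1.82, -1.21], [0.31, 1.82, -1.21], [0.31, 1.82, -1.21], [0, 0, 0], [0, 0, 0]])

```text
time: 4.95
tcp_pos: [0.5261, 0.0539, 0.1501]
tcp_rot: [-0.023, 0.972, 0.084, 0.22]
contact_force: [0.3, -0.6, -2.6]
grip_width: 0.0229
gripper_force: 60.2
```

arm_command(fingers=[0, 0, 0, 0], xyz=[[0, 0, 0], [0, 0, 0], [0, 0, 0], [0, 0, 0]], angular=[[0, 0, 0], [0, 0, 0], [0, 0, 0], [0, 0, 0]])

```text
time: 5.35
tcp_pos: [0.5278, 0.053, 0.1519]
tcp_rot: [-0.023, 0.971, 0.083, 0.222]
contact_force: [-0.1, 0.7, -3.6]
grip_width: 0.0232
gripper_force: 60.2
```

```bash
python3 - <<'E'
from h import *
from bench import *
s=sense();print(s["time"],[np.round(v,2) for v in inbed(s)],s["grip_width"],np.round(s["qpos"],2))
a=get_image("side")[:,:,::-1];b=get_image("top")[:,:,::-1];cv2.imwrite("pics/s1.png",a);cv2.imwrite("pics/t1.png",b)
A=cv2.resize(a[110:240,220:340],(480,520),interpolation=cv2.INTER_CUBIC)
B=cv2.resize(b[110:240,210:290],(320,520),interpolation=cv2.INTER_CUBIC)
cv2.imwrite("pics/c1.png",np.hstack([A,B]))
E
```

```text
5.35 [array([  -4.1 , -111.29,   57.59]), array([ 0.36, -0.24,  0.27]), array([-1.6 ,  0.76, -3.26])] 0.023214675395955064 [-0.24 -0.2   2.18  0.26  0.77  1.01]
```

View pics/c1.png

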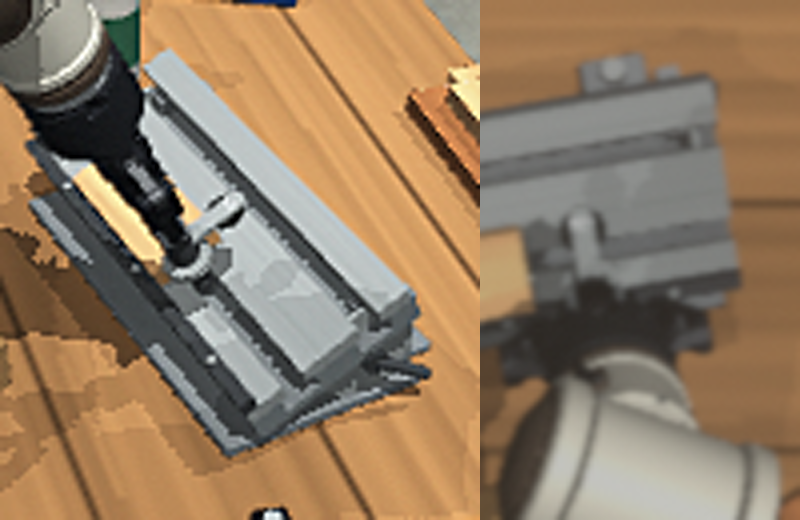

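The crops show the stud over the free stretch of the lower slot, strap pointing up the slope. The strap tip is at (235,205) in the side half and (580,225) in the top half. I'll compare the triangulated tip with the kinematics to get the camera bias near the bed.

```bash
python3 - <<'E'
from h import *
from bench import *
s=sense();p,R=tcp_from_state(s);f=p+R.apply([0,0,L]);tip=f+R.apply([.054,0,-.024])
print(s["time"],[np.round(v,2) for v in inbed(s)])
us=np.array([235.5,204.5])/4-.5+[220,110];ut=np.array([100.5,225.5])/4-.5+[210,110]
X,e=tri(us,ut);print("tri",X,e*1e3,"kin",tip,"diff in bed mm",RB.T@(X-tip)*1e3)
print("px err side",us-proj("side",tip),"top",ut-proj("top",tip))
# slot intensity profile, finer, from 1st pictures: lines in bed xz
im={k:cv2.cvtColor(cv2.imread(f"pics/{k}0.png"),cv2.COLOR_BGR2GRAY) for k in P}
for nm in P:
    c=RB.T@(-cv2.Rodrigues(P[nm]["rvec"])[0].T@P[nm]["tvec"]-O)*1e3;print(nm,"slope dx/dz",c[0]/c[2])
E
```

```text
5.45 [array([  -4.22, -111.05,   57.52]), array([ 0.38, -0.25,  0.26]), array([-1.46,  0.34, -2.08])]
tri [0.58055257 0.06157776 0.15182058] 5.590047138349879 kin [0.58403078 0.06307569 0.1574444 ] diff in bed mm [-5.77780061 -0.87119136 -3.43904159]
px err side [-0.0389998  1.8844703] top [0.36312797 2.66707384]
side slope dx/dz -0.08288763174932894
top slope dx/dz 0.31154997590253086
```

```bash
python3 - <<'E'
from h import *
from bench import *
s=sense();p,R=tcp_from_state(s);f=p+R.apply([0,0,L])
out=[]
for nm,(x0,y0,x1,y1),k in(("side",(240,140,300,200),10),("top",(222,155,242,200),10)):
    im=cv2.imread(f"pics/{nm[0]}1.png");c=cv2.resize(im[y0:y1,x0:x1],None,fx=k,fy=k,interpolation=cv2.INTER_CUBIC)
    def dr(pts,col):
        q=np.array([(proj(nm,f+R.apply(np.array(a)*[1,1,-1]/1000))-[x0,y0]+.5)*k-.5 for a in pts]).astype(int);cv2.polylines(c,[q],True,col,1)
    t=np.linspace(0,6.283,40)
    dr([(20*np.cos(a),20*np.sin(a),8) for a in t],(0,0,255));dr([(20*np.cos(a),20*np.sin(a),0) for a in t],(0,255,255))
    dr([(8,-8,24),(60,-8,24),(60,8,24),(8,8,24)],(0,255,0))
    dr([(42+16*np.cos(a),16*np.sin(a),15) for a in t],(255,0,0))
    out.append(c if c.shape[0]==600 else cv2.copyMakeBorder(c,0,600-c.shape[0],0,0,cv2.BORDER_CONSTANT))
cv2.imwrite("pics/ov.png",np.hstack(out))
E
```

```text
(no output)
```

View pics/ov.png

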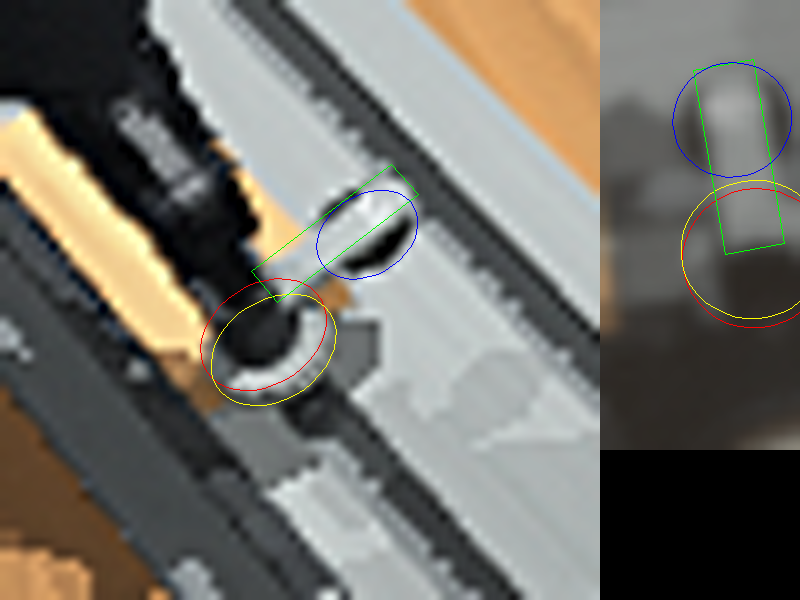

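The overlay (red and yellow flange circles, green strap) lies on the stud's flange at side (268,345) and on its strap, to within about 1 px. Kinematics and cameras agree, so I'll correct +3.4 mm in x plus the small tilt, then go down gently and watch the force.

arm_command(fingers=[0, 0, 0, 0, 0, 0, 0], xyz=[[0.17, 0, 0], [0.17, 0, 0.5], [0, 0, 0.8], [0, 0, 0.6], [0, 0, 0.2], [0, 0, 0], [0, 0, 0]], angular=[[-0.4, 0.2, -0.3], [0, 0, 0], [0, 0, 0], [0, 0, 0], [0, 0, 0], [0, 0, 0], [0, 0, 0]])

```text
time: 6.15
tcp_pos: [0.5396, 0.0557, 0.1342]
tcp_rot: [-0.019, 0.971, 0.085, 0.224]
contact_force: [0.3, 0.3, -3.0]
grip_width: 0.0231
gripper_force: 60.4
```

```bash
cat > st.py <<'E'
from h import *
from bench import *
s=sense();print(round(float(s["time"]),2),[np.round(v,2) for v in inbed(s)],"torque bed",np.round(RB.T@s["wrist_torque"],2),round(float(s["grip_width"]),4))
E
python3 st.py
```

```text
6.15 [array([  -0.8 , -111.03,   36.36]), array([-0.  , -0.06, -0.06]), array([-0.99,  0.23, -2.89])] torque bed [-0.02  0.53 -0.01] 0.0231
```

arm_command(fingers=[0, 0, 0, 0, 0, 0, 0], xyz=[[0, 0, 0.2], [0, 0, 0.2], [0, 0, 0.2], [0, 0, 0.2], [0, 0, 0.1], [0, 0, 0], [0, 0, 0]], angular=[[0, 0, 0], [0, 0, 0], [0, 0, 0], [0, 0, 0], [0, 0, 0], [0, 0, 0], [0, 0, 0]])

```text
time: 6.85
tcp_pos: [0.5435, 0.0563, 0.1262]
tcp_rot: [-0.019, 0.971, 0.085, 0.224]
contact_force: [-0.1, -0.0, -3.2]
grip_width: 0.0238
gripper_force: 60.4
```

```bash
python3 st.py
```

```text
6.85 [array([  -0.8 , -111.05,   27.41]), array([-0.01, -0.05, -0.06]), array([-1.53, -0.02, -2.82])] torque bed [-0.03  0.5  -0.01] 0.0238
```

arm_command(fingers=[0, 0, 0, 0, 0, 0], xyz=[[0, 0, 0.15], [0, 0, 0.15], [0, 0, 0.15], [0, 0, 0.15], [0, 0, 0], [0, 0, 0]], angular=[[0, 0, 0], [0, 0, 0], [0, 0, 0], [0, 0, 0], [0, 0, 0], [0, 0, 0]])

```text
time: 7.45
tcp_pos: [0.546, 0.0568, 0.1207]
tcp_rot: [-0.019, 0.971, 0.085, 0.224]
contact_force: [0.6, 1.3, -3.3]
grip_width: 0.0235
gripper_force: 60.4
```

```bash
python3 st.py
```

```text
7.45 [array([  -0.86, -111.02,   21.37]), array([-0.  , -0.06, -0.06]), array([-0.7 ,  1.19, -3.37])] torque bed [ 0.02  0.5  -0.01] 0.0235
```

arm_command(fingers=[0, 0, 0, 0, 0, 0, 0, 0], xyz=[[0, 0, 0.15], [0, 0, 0.15], [0, 0, 0.15], [0, 0, 0.15], [0, 0, 0.15], [0, 0, 0.15], [0, 0, 0], [0, 0, 0]], angular=[[0, 0, 0], [0, 0, 0], [0, 0, 0], [0, 0, 0], [0, 0, 0], [0, 0, 0], [0, 0, 0], [0, 0, 0]])

```text
time: 8.25
tcp_pos: [0.5499, 0.0575, 0.1127]
tcp_rot: [-0.019, 0.971, 0.085, 0.224]
contact_force: [0.2, -0.9, -3.3]
grip_width: 0.0232
gripper_force: 60.4
```

```bash
python3 st.py
```

```text
8.25 [array([  -0.86, -111.03,   12.37]), array([-0.01, -0.06, -0.06]), array([-1.44, -0.94, -2.95])] torque bed [-0.04  0.54  0.05] 0.0232
```

arm_command(fingers=[0, 0, 0, 0, 0, 0, 0, 0], xyz=[[0, 0, 0.15], [0, 0, 0.15], [0, 0, 0.15], [0, 0, 0.1], [0, 0, 0.1], [0, 0, 0.1], [0, 0, 0], [0, 0, 0]], angular=[[0, 0, 0], [0, 0, 0], [0, 0, 0], [0, 0, 0], [0, 0, 0], [0, 0, 0], [0, 0, 0], [0, 0, 0]])

```text
time: 9.05
tcp_pos: [0.5527, 0.058, 0.1073]
tcp_rot: [-0.019, 0.971, 0.086, 0.223]
contact_force: [-22.0, -3.2, 18.7]
grip_width: 0.0234
gripper_force: 64.6
```

```bash
python3 st.py
```

```text
9.05 [array([  -0.75, -110.96,    6.3 ]), array([ 0.02, -0.14, -0.16]), array([-11.81,   0.67,  26.56])] torque bed [-0.01  2.18  0.01] 0.0234
```

arm_command(fingers=[0, 0, 0, 0], xyz=[[-0.05, 0, -0.1], [0, 0, 0], [0, 0, 0], [0, 0, 0]], angular=[[0, 0, 0], [0, 0, 0], [0, 0, 0], [0, 0, 0]])

```text
time: 9.45
tcp_pos: [0.5525, 0.0579, 0.1072]
tcp_rot: [-0.019, 0.971, 0.086, 0.224]
contact_force: [-8.3, -1.1, 6.0]
grip_width: 0.0234
gripper_force: 61.9
```

```bash
python3 st.py
```

```text
9.45 [array([  -0.94, -111.09,    6.36]), array([-0.01, -0.04, -0.09]), array([-4.84,  0.39,  9.03])] torque bed [-0.04  1.   -0.  ] 0.0234
```

Contact at flange z ≈ 6.3, matching the triangulated bed height, so the head is fully down in the slot. Next I'll estimate from the first pictures how far the stop screw is from the slat.

```bash
python3 - <<'E'
from h import *
n=RB[:,2]
def b(nm,uv,z): return np.round(RB.T@(plane(nm,uv,n,n@(O+RB@[0,0,z/1000]))-O)*1e3,1)
im={k:cv2.cvtColor(cv2.imread(f"pics/{k}0.png"),cv2.COLOR_BGR2HSV) for k in P}
# profiles along y on the slot line: top of slat z=24, through stop screw (top of head z~6+18), saturation & value
for nm in P:
  for z in (24,16):
    ys=np.arange(50,150,3);xs=np.linspace(-4,4,5)
    r=[]
    for y in ys:
        uv=np.array([proj(nm,O+RB@(np.array([x-1,y,z])/1000)) for x in xs],np.float32)
        q=cv2.remap(im[nm],uv[None,:,0].copy(),uv[None,:,1].copy(),1)[0].mean(0);r.append(f"{y}:{int(q[1])}/{int(q[2])}")
    print(nm,z,*r)
for y0,y1 in[(-100,-40)]:
  for nm in P:
    r=[]
    for y in range(y0,y1,3):
        uv=np.array([proj(nm,O+RB@(np.array([x-1,y,24])/1000)) for x in np.linspace(14,24,5)],np.float32)
        q=cv2.remap(im[nm],uv[None,:,0].copy(),uv[None,:,1].copy(),1)[0].mean(0);r.append(f"{y}:{int(q[1])}/{int(q[2])}")
    print(nm,*r)
E
```

```text
side 24 50:94/243 53:94/243 56:93/243 59:94/244 62:95/246 65:95/251 68:98/245 71:90/183 74:66/106 77:50/66 80:37/66 83:26/66 86:21/67 89:19/63 92:17/60 95:14/82 98:13/101 101:13/103 104:13/105 107:13/123 110:12/156 113:11/173 116:15/143 119:20/94 122:25/66 125:26/59 128:23/47 131:23/39 134:22/44 137:22/70 140:23/86 143:25/84 146:28/81 149:31/77
side 16 50:96/243 53:94/243 56:94/243 59:94/243 62:94/243 65:94/243 68:95/244 71:95/247 74:95/252 77:96/238 80:85/170 83:60/99 86:46/69 89:34/72 92:25/71 95:21/70 98:19/67 101:17/63 104:13/85 107:14/102 110:13/104 113:13/106 116:13/123 119:12/158 122:12/170 125:16/133 128:21/86 131:25/64 134:26/58 137:24/47 140:23/39 143:22/44 146:23/71 149:23/86
top 24 50:105/201 53:104/201 56:104/201 59:104/201 62:104/201 65:104/200 68:102/192 71:94/162 74:63/113 77:25/89 80:14/93 83:8/102 86:6/108 89:5/109 92:6/110 95:5/110 98:5/110 101:4/110 104:5/109 107:6/107 110:6/114 113:5/128 116:6/123 119:8/98 122:12/84 125:13/81 128:18/75 131:24/68 134:20/70 137:14/75 140:13/77 143:16/77 146:15/83 149:13/99
top 16 50:103/201 53:104/201 56:104/200 59:103/200 62:104/201 65:103/201 68:103/197 71:99/177 74:80/131 77:42/90 80:19/81 83:12/90 86:6/101 89:5/105 92:5/105 95:4/104 98:5/105 101:3/106 104:4/107 107:4/105 110:6/106 113:4/123 116:5/133 119:7/114 122:10/88 125:13/78 128:16/75 131:21/70 134:23/67 137:16/73 140:12/76 143:14/77 146:16/78 149:13/88
side -100:9/190 -97:9/190 -94:10/192 -91:15/191 -88:23/178 -85:67/164 -82:126/158 -79:133/157 -76:129/154 -73:128/155 -70:122/190 -67:106/239 -64:100/248 -61:101/244 -58:101/243 -55:102/242 -52:102/242 -49:101/242 -46:102/242 -43:103/242
top -100:3/144 -97:4/143 -94:3/142 -91:3/144 -88:2/143 -85:3/141 -82:4/140 -79:4/139 -76:4/137 -73:14/136 -70:53/151 -67:93/180 -64:107/197 -61:109/200 -58:109/200 -55:110/200 -52:110/200 -49:110/200 -46:111/200 -43:110/200
```

arm_command(fingers=[0, 0, 0, 0, 0, 0, 0, 0], xyz=[[0, -0.1, -0.03], [0, -0.2, 0], [0, -0.2, 0], [0, -0.2, 0], [0, -0.2, 0], [0, -0.2, 0], [0, -0.1, 0], [0, 0, 0]], angular=[[0, 0, 0], [0, 0, 0], [0, 0, 0], [0, 0, 0], [0, 0, 0], [0, 0, 0], [0, 0, 0], [0, 0, 0]])

```text
time: 10.25
tcp_pos: [0.5503, 0.0698, 0.1072]
tcp_rot: [-0.019, 0.971, 0.086, 0.224]
contact_force: [-1.0, -1.5, 1.8]
grip_width: 0.0235
gripper_force: 61.2
```

```bash
python3 st.py
```

```text
10.25 [array([ -0.95, -98.95,   6.36]), array([-0.01, -0.02, -0.07]), array([-0.32, -1.35,  2.16])] torque bed [-0.41  0.23 -0.03] 0.0235
```

The slat's free end is at y ≈ -70 and its fence end at 72, and the screw's head tip is at about 109. The stud should be home near y ≈ -53. I'll keep sliding.

arm_command(fingers=[0, 0, 0, 0, 0, 0, 0, 0], xyz=[[0, -0.1, 0], [0, -0.2, 0], [0, -0.2, 0], [0, -0.2, 0], [0, -0.2, 0], [0, -0.2, 0], [0, -0.2, 0], [0, -0.2, 0]], angular=[[0, 0, 0], [0, 0, 0], [0, 0, 0], [0, 0, 0], [0, 0, 0], [0, 0, 0], [0, 0, 0], [0, 0, 0]])

```text
time: 11.05
tcp_pos: [0.5477, 0.0844, 0.1071]
tcp_rot: [-0.019, 0.971, 0.085, 0.224]
contact_force: [-1.7, -4.9, 2.5]
grip_width: 0.0236
gripper_force: 61.5
```

```bash
python3 st.py
```

```text
11.05 [array([ -1.07, -84.15,   6.34]), array([-0.04, -0.03, -0.07]), array([-1.16, -4.53,  3.32])] torque bed [-1.06  0.35 -0.05] 0.0236
```

arm_command(fingers=[0, 0, 0, 0, 0, 0, 0, 0], xyz=[[0, -0.2, 0], [0, -0.2, 0], [0, -0.2, 0], [0, -0.2, 0], [0, -0.2, 0], [0, -0.2, 0], [0, -0.2, 0], [0, 0, 0]], angular=[[0, 0, 0], [0, 0, 0], [0, 0, 0], [0, 0, 0], [0, 0, 0], [0, 0, 0], [0, 0, 0], [0, 0, 0]])

```text
time: 11.85
tcp_pos: [0.5451, 0.0984, 0.1071]
tcp_rot: [-0.019, 0.971, 0.086, 0.224]
contact_force: [-1.2, -3.4, 4.8]
grip_width: 0.0232
gripper_force: 61.6
```

```bash
python3 st.py
```

```text
11.85 [array([ -1.14, -69.87,   6.33]), array([-0.01, -0.03, -0.08]), array([ 0.47, -3.13,  5.09])] torque bed [-0.78  0.25 -0.05] 0.0232
```

arm_command(fingers=[0, 0, 0, 0, 0, 0, 0], xyz=[[0, -0.15, 0], [0, -0.2, 0], [0, -0.2, 0], [0, -0.2, 0], [0, -0.15, 0], [0, -0.1, 0], [0, 0, 0]], angular=[[0, 0, 0], [0, 0, 0], [0, 0, 0], [0, 0, 0], [0, 0, 0], [0, 0, 0], [0, 0, 0]])

```text
time: 12.55
tcp_pos: [0.5434, 0.1081, 0.107]
tcp_rot: [-0.019, 0.971, 0.086, 0.224]
contact_force: [-1.2, -3.8, 4.5]
grip_width: 0.0236
gripper_force: 61.6
```

```bash
python3 st.py
```

```text
12.55 [array([ -1.2 , -60.1 ,   6.31]), array([-0.02, -0.04, -0.07]), array([ 0.37, -3.58,  4.88])] torque bed [-0.93  0.24 -0.03] 0.0236
```

arm_command(fingers=[0, 0, 0], xyz=[[0, -0.1, 0], [0, -0.1, 0], [0, 0, 0]], angular=[[0, 0, 0], [0, 0, 0], [0, 0, 0]])

```text
time: 12.85
tcp_pos: [0.5431, 0.11, 0.1071]
tcp_rot: [-0.019, 0.971, 0.085, 0.224]
contact_force: [-2.2, -6.0, 4.1]
grip_width: 0.0231
gripper_force: 61.7
```

```bash
python3 st.py
```

```text
12.85 [array([ -1.17, -58.17,   6.33]), array([-0.02, -0.04, -0.07]), array([-1.07, -5.56,  5.12])] torque bed [-1.    0.3  -0.02] 0.0231
```

arm_command(fingers=[0, 0, 0, 0], xyz=[[0, -0.05, 0], [0, -0.05, 0], [0, -0.05, 0], [0, -0.05, 0]], angular=[[0, 0, 0], [0, 0, 0], [0, 0, 0], [0, 0, 0]])

```text
time: 13.25
tcp_pos: [0.5427, 0.1118, 0.1071]
tcp_rot: [-0.019, 0.971, 0.085, 0.224]
contact_force: [-1.7, -5.4, 4.3]
grip_width: 0.0232
gripper_force: 61.6
```

```bash
python3 st.py
```

```text
13.25 [array([ -1.16, -56.29,   6.34]), array([-0.03, -0.04, -0.07]), array([-0.43, -5.01,  5.02])] torque bed [-1.11  0.28 -0.01] 0.0232
```

arm_command(fingers=[0, 0, 0], xyz=[[0, -0.05, 0], [0, -0.05, 0], [0, -0.05, 0]], angular=[[0, 0, 0], [0, 0, 0], [0, 0, 0]])

```text
time: 13.55
tcp_pos: [0.5425, 0.1133, 0.107]
tcp_rot: [-0.019, 0.971, 0.085, 0.224]
contact_force: [-2.2, -6.0, 5.1]
grip_width: 0.023
gripper_force: 61.6
```

```bash
python3 st.py
```

```text
13.55 [array([ -1.21, -54.79,   6.31]), array([-0.03, -0.04, -0.07]), array([-0.64, -5.49,  5.97])] torque bed [-1.11  0.3  -0.06] 0.023
```

arm_command(fingers=[0, 0, 0], xyz=[[0, -0.05, 0], [0, -0.05, 0], [0, -0.05, 0]], angular=[[0, 0, 0], [0, 0, 0], [0, 0, 0]])

```text
time: 13.85
tcp_pos: [0.5422, 0.1148, 0.107]
tcp_rot: [-0.019, 0.971, 0.085, 0.224]
contact_force: [-3.2, -5.7, 4.7]
grip_width: 0.0235
gripper_force: 61.6
```

```bash
python3 st.py
```

```text
13.85 [array([ -1.21, -53.28,   6.31]), array([-0.03, -0.04, -0.07]), array([-1.62, -5.08,  6.06])] torque bed [-1.13  0.28 -0.05] 0.0235
```

arm_command(fingers=[0, 0, 0], xyz=[[0, -0.05, 0], [0, -0.05, 0], [0, -0.05, 0]], angular=[[0, 0, 0], [0, 0, 0], [0, 0, 0]])

```text
time: 14.15
tcp_pos: [0.5419, 0.1163, 0.107]
tcp_rot: [-0.019, 0.971, 0.085, 0.224]
contact_force: [-1.9, -5.5, 4.7]
grip_width: 0.0229
gripper_force: 61.6
```

```bash
python3 st.py
```

```text
14.15 [array([ -1.23, -51.79,   6.32]), array([-0.03, -0.04, -0.07]), array([-0.51, -5.11,  5.47])] torque bed [-1.18  0.32 -0.03] 0.0229
```

arm_command(fingers=[0, 0], xyz=[[0, -0.05, 0], [0, -0.05, 0]], angular=[[0, 0, 0], [0, 0, 0]])

```text
time: 14.35
tcp_pos: [0.5418, 0.1172, 0.1071]
tcp_rot: [-0.019, 0.971, 0.085, 0.224]
contact_force: [-2.1, -5.6, 5.7]
grip_width: 0.0235
gripper_force: 61.6
```

arm_command(fingers=[0, 0], xyz=[[0, -0.05, 0], [0, -0.05, 0]], angular=[[0, 0, 0], [0, 0, 0]])

```text
time: 14.55
tcp_pos: [0.5416, 0.1182, 0.107]
tcp_rot: [-0.019, 0.971, 0.085, 0.224]
contact_force: [-2.3, -6.0, 3.7]
grip_width: 0.0229
gripper_force: 61.6
```

```bash
python3 st.py
```

```text
14.55 [array([ -1.23, -49.8 ,   6.32]), array([-0.03, -0.04, -0.07]), array([-1.32, -5.55,  4.81])] torque bed [-1.11  0.33 -0.04] 0.0229
```

arm_command(fingers=[0, 0, 0], xyz=[[0, -0.05, 0], [0, -0.05, 0], [0, -0.03, 0]], angular=[[0, 0, 0], [0, 0, 0], [0, 0, 0]])

```text
time: 14.85
tcp_pos: [0.5414, 0.1195, 0.1071]
tcp_rot: [-0.019, 0.971, 0.085, 0.224]
contact_force: [-2.3, -5.8, 3.2]
grip_width: 0.023
gripper_force: 61.6
```

arm_command(fingers=[0, 0, 0], xyz=[[0, -0.05, 0], [0, -0.05, 0], [0, -0.03, 0]], angular=[[0, 0, 0], [0, 0, 0], [0, 0, 0]])

```text
time: 15.15
tcp_pos: [0.5413, 0.12, 0.1071]
tcp_rot: [-0.018, 0.971, 0.086, 0.224]
contact_force: [-2.2, -10.6, 4.3]
grip_width: 0.0232
gripper_force: 61.7
```

The force is rising and movement has stopped: the slat is at the screw. I'll press on until it's firm.

arm_command(fingers=[0, 0, 0], xyz=[[0, -0.04, 0], [0, -0.03, 0], [0, 0, 0]], angular=[[0, 0, 0], [0, 0, 0], [0, 0, 0]])

```text
time: 15.45
tcp_pos: [0.5413, 0.1202, 0.1071]
tcp_rot: [-0.018, 0.971, 0.086, 0.224]
contact_force: [-2.7, -12.6, 5.3]
grip_width: 0.0236
gripper_force: 61.9
```

```bash
python3 st.py
```

```text
15.45 [array([ -1.13, -47.93,   6.33]), array([-0.16, -0.04, -0.13]), array([ -2.02, -11.97,   6.89])] torque bed [-2.45  0.65 -0.05] 0.0236
```

arm_command(fingers=[0, 0, 0, 0], xyz=[[0, -0.04, 0], [0, -0.04, 0], [0, -0.03, 0], [0, 0, 0]], angular=[[0, 0, 0], [0, 0, 0], [0, 0, 0], [0, 0, 0]])

```text
time: 15.85
tcp_pos: [0.5413, 0.1204, 0.1072]
tcp_rot: [-0.017, 0.971, 0.086, 0.224]
contact_force: [-3.5, -16.3, 4.2]
grip_width: 0.0232
gripper_force: 62.0
```

```bash
python3 st.py
```

```text
15.85 [array([ -1.04, -47.74,   6.35]), array([-0.25, -0.03, -0.17]), array([ -3.82, -15.4 ,   6.53])] torque bed [-3.29  0.83 -0.01] 0.0232
```

Pressed home at about 15 N with no movement. Now the quarter turn anticlockwise, with slightly more down-force.

arm_command(fingers=[0, 0, 0, 0, 0, 0, 0, 0], xyz=[[0, 0, 0.04], [0, 0, 0], [0, 0, 0], [0, 0, 0], [0, 0, 0], [0, 0, 0], [0, 0, 0], [0, 0, 0]], angular=[[0, 0, 0], [0, 0, -3], [0, 0, -5], [0, 0, -5], [0, 0, -5], [0, 0, -5], [0, 0, -5], [0, 0, 0]])

```text
time: 16.65
tcp_pos: [0.5435, 0.121, 0.1085]
tcp_rot: [0.038, 0.92, 0.318, 0.224]
contact_force: [1.4, -12.6, 4.5]
grip_width: 0.0234
gripper_force: 61.8
```

```bash
python3 st.py
```

```text
16.65 [array([  1.77, -47.53,   6.61]), array([ -0.3 ,   0.2 , -28.22]), array([  1.23, -12.63,   4.43])] torque bed [-2.51 -0.31  0.08] 0.0234
```

The stud axis drifted +2.8 mm in x with little force, so I'll look before going on.

```bash
python3 st.py; python3 - <<'E'
from h import *
from bench import *
a=get_image("side")[:,:,::-1];b=get_image("top")[:,:,::-1];cv2.imwrite("pics/s2.png",a);cv2.imwrite("pics/t2.png",b)
A=cv2.resize(a[110:210,222:302],(480,600),interpolation=cv2.INTER_CUBIC)
B=cv2.resize(b[130:230,180:233],(318,600),interpolation=cv2.INTER_CUBIC)
cv2.imwrite("pics/c2.png",np.hstack([A,B]))
E
python3 st.py
```

```text
16.65 [array([  1.77, -47.53,   6.61]), array([ -0.3 ,   0.2 , -28.22]), array([  1.23, -12.63,   4.43])] torque bed [-2.51 -0.31  0.08] 0.0234
16.75 [array([  1.74, -47.55,   6.63]), array([ -0.3 ,   0.2 , -28.12]), array([  1.99, -12.37,   4.45])] torque bed [-2.49 -0.34  0.05] 0.0233
```

View pics/c2.png

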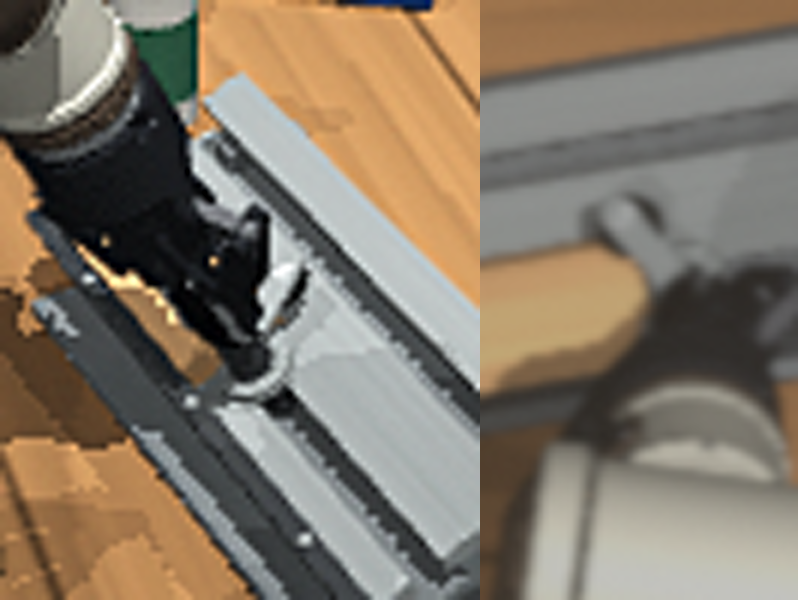

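The picture shows the stud seated in the slot, strap turned about 30° over the slat's end at side (285,290) and top (630,230). I'll bring x back 2 mm and watch the force.

arm_command(fingers=[0, 0, 0], xyz=[[-0.09, -0.05, 0], [-0.09, -0.05, 0], [0, 0, 0]], angular=[[0, 0, 0], [0, 0, 0], [0, 0, 0]])

```text
time: 17.05
tcp_pos: [0.5429, 0.1209, 0.1086]
tcp_rot: [0.038, 0.92, 0.317, 0.226]
contact_force: [6.7, -9.6, 1.3]
grip_width: 0.0233
gripper_force: 61.3
```

```bash
python3 st.py
```

```text
17.05 [array([  1.43, -47.59,   6.95]), array([ -0.37,   0.4 , -28.07]), array([  5.05, -10.59,  -0.99])] torque bed [-2.31 -1.03 -0.14] 0.0233
```

arm_command(fingers=[0, 0, 0, 0, 0, 0], xyz=[[0.05, 0.02, 0.05], [0, 0, 0.03], [0, 0, 0], [0, 0, 0], [0, 0, 0], [0, 0, 0]], angular=[[0, 0, 0], [0, 0, -5], [0, 0, -5], [0, 0, -5], [0, 0, -5], [0, 0, 0]])

```text
time: 17.65
tcp_pos: [0.543, 0.121, 0.1083]
tcp_rot: [0.077, 0.851, 0.473, 0.215]
contact_force: [-4.6, -13.1, 12.8]
grip_width: 0.0231
gripper_force: 63.1
```

```bash
python3 st.py
```

```text
17.65 [array([  1.38, -47.5 ,   6.62]), array([ -0.38,   0.23, -48.22]), array([ -0.51, -12.13,  14.51])] torque bed [-2.2  -0.25  0.13] 0.0231
```

arm_command(fingers=[0, 0, 0, 0, 0, 0, 0], xyz=[[0, 0, 0], [0, 0, 0], [0, 0, 0], [0, 0, 0], [0, 0, 0], [0, 0, 0], [0, 0, 0]], angular=[[0, 0, -5], [0, 0, -5], [0, 0, -5], [0, 0, -5], [0, 0, -5], [0, 0, -5], [0, 0, 0]])

```text
time: 18.35
tcp_pos: [0.5425, 0.121, 0.108]
tcp_rot: [0.129, 0.7, 0.677, 0.187]
contact_force: [-5.7, -13.5, 14.5]
grip_width: 0.0235
gripper_force: 63.3
```

```bash
python3 st.py
```

```text
18.35 [array([  0.73, -47.33,   6.55]), array([ -0.37,   0.08, -78.21]), array([ -0.82, -12.35,  16.55])] torque bed [-2.03  0.25  0.02] 0.0235
```

arm_command(fingers=[0, 0, 0, 0, 0], xyz=[[0, 0, 0], [0, 0, 0], [0, 0, 0], [0, 0, 0], [0, 0, 0]], angular=[[0, 0, -4], [0, 0, -4], [0, 0, -3], [0, 0, -2], [0, 0, 0]])

```text
time: 18.85
tcp_pos: [0.5427, 0.1211, 0.1081]
tcp_rot: [0.149, 0.619, 0.752, 0.172]
contact_force: [-4.4, -13.3, 13.3]
grip_width: 0.0232
gripper_force: 63.2
```

```bash
python3 st.py
```

```text
18.85 [array([  0.92, -47.24,   6.6 ]), array([-3.900e-01,  6.000e-02, -9.109e+01]), array([ -0.15, -12.33,  14.84])] torque bed [-1.99  0.33 -0.31] 0.0232
```

arm_command(fingers=[0, 0, 0, 0], xyz=[[0, 0, 0], [0, 0, 0], [0, 0, 0], [0, 0, 0]], angular=[[0, 0, -1.5], [0, 0, -1.5], [0, 0, -1], [0, 0, 0]])

```text
time: 19.25
tcp_pos: [0.5425, 0.1212, 0.108]
tcp_rot: [0.155, 0.593, 0.773, 0.166]
contact_force: [-4.5, -13.9, 14.0]
grip_width: 0.0232
gripper_force: 63.2
```

```bash
python3 st.py
```

```text
19.25 [array([  0.67, -47.17,   6.55]), array([-3.600e-01,  4.000e-02, -9.505e+01]), array([  0.02, -12.93,  15.58])] torque bed [-2.    0.52 -0.46] 0.0232
```

arm_command(fingers=[0, 0, 0, 0], xyz=[[0, 0, 0], [0, 0, 0], [0, 0, 0], [0, 0, 0]], angular=[[0, 0, -1], [0, 0, -1], [0, 0, -1], [0, 0, 0]])

```text
time: 19.65
tcp_pos: [0.5423, 0.1212, 0.1078]
tcp_rot: [0.159, 0.572, 0.788, 0.162]
contact_force: [-5.4, -13.8, 13.9]
grip_width: 0.0234
gripper_force: 63.2
```

```bash
python3 st.py
```

```text
19.65 [array([  0.45, -47.16,   6.49]), array([-3.400e-01,  1.000e-02, -9.805e+01]), array([ -0.83, -12.69,  15.87])] torque bed [-2.04  0.6  -0.5 ] 0.0234
```

Past 95° with steady stop torque: it's at its stop. I'll unload the arm gently, then release.

arm_command(fingers=[0, 0, 0, 0, 0], xyz=[[-0.05, 0, -0.02], [-0.05, 0, -0.02], [-0.04, 0, 0], [0, 0, 0], [0, 0, 0]], angular=[[0, 0, 0], [0, 0, 0], [0, 0, 0], [0, 0, 0], [0, 0, 0]])

```text
time: 20.15
tcp_pos: [0.5422, 0.1209, 0.1079]
tcp_rot: [0.158, 0.573, 0.788, 0.163]
contact_force: [-1.0, -7.3, 10.9]
grip_width: 0.0236
gripper_force: 62.6
```

```bash
python3 st.py
```

```text
20.15 [array([  0.31, -47.35,   6.6 ]), array([-2.500e-01,  9.000e-02, -9.799e+01]), array([ 2.76, -7.01, 10.75])] torque bed [-0.97  0.07 -0.41] 0.0236
```

arm_command(fingers=[0, 0, 0, 0.4, 0.6, 0.8, 0.8, 0.8], xyz=[[-0.05, 0, -0.03], [0, 0, 0], [0, 0, 0], [0, 0, 0], [0, 0, 0], [0, 0, 0], [0, 0, 0], [0, 0, 0]], angular=[[0, 0, 0], [0, 0, 0], [0, 0, 0], [0, 0, 0], [0, 0, 0], [0, 0, 0], [0, 0, 0], [0, 0, 0]])

```text
time: 20.95
tcp_pos: [0.5397, 0.121, 0.1055]
tcp_rot: [0.156, 0.572, 0.789, 0.161]
contact_force: [0.6, -0.4, -0.0]
grip_width: 0.0677
gripper_force: 0.0
```

```bash
python3 st.py
```

```text
20.95 [array([ -3.16, -46.66,   5.49]), array([ 1.000e-01, -6.000e-02, -9.806e+01]), array([ 0.44, -0.52, -0.24])] torque bed [-0.07  0.25  0.03] 0.0677
```

arm_command(fingers=[0.8, 0.8, 0.8, 0.8, 0.8, 0.8, 0.8], xyz=[[0, 0, -1], [0, 0, -2], [0, 0, -3], [0, 0, -4], [0, 0, -4], [0, 0, -4], [0, 0, -3]], angular=[[0, 0, 0], [0, 0, 0], [0, 0, 0], [0, 0, 0], [0, 0, 0], [0, 0, 0], [0, 0, 0]])

```text
time: 21.65
tcp_pos: [0.4488, 0.1048, 0.2981]
tcp_rot: [0.158, 0.572, 0.788, 0.162]
contact_force: [0.6, -0.3, -0.6]
grip_width: 0.0683
gripper_force: 0.0
```

```bash
python3 st.py; python3 - <<'E'
from h import *
from bench import *
a=get_image("side")[:,:,::-1];b=get_image("top")[:,:,::-1];cv2.imwrite("pics/s3.png",a);cv2.imwrite("pics/t3.png",b)
A=cv2.resize(a[110:235,220:345],(600,600),interpolation=cv2.INTER_CUBIC)
B=cv2.resize(b[130:230,140:173],(198,600),interpolation=cv2.INTER_CUBIC)
cv2.imwrite("pics/c3.png",np.hstack([A,B]))
E
```

```text
21.65 [array([ -1.48, -46.91, 219.09]), array([-1.900e-01,  6.000e-02, -9.809e+01]), array([ 0.24, -0.36, -0.81])] torque bed [0.   0.18 0.01] 0.0683
```

View pics/c3.png

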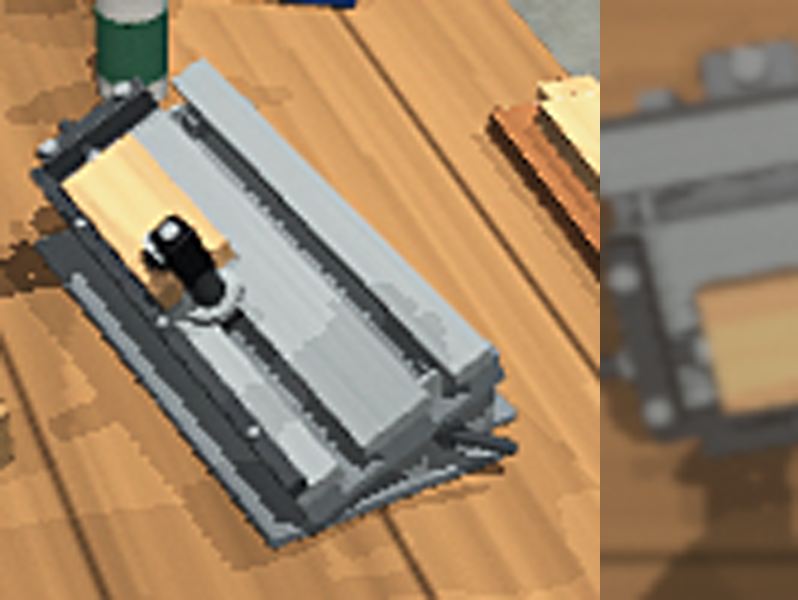

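The picture shows the stud upright in the slot at (210,290) with the strap along the slat, and the slat's end at the stop screw (top half, about (700,350)). One last numeric check of squareness against the first picture.

```bash
python3 - <<'E'
from h import *
def prof(f,nm,pts):
    im=cv2.cvtColor(cv2.imread(f),cv2.COLOR_BGR2HSV)[:,:,1].astype(np.float32)
    uv=np.array([proj(nm,O+RB@(np.array(p)/1000)) for p in pts],np.float32)
    return cv2.remap(im,uv[None,:,0].copy(),uv[None,:,1].copy(),1)[0]
def edge(f,nm,mk,ts,th=55):
    v=prof(f,nm,[mk(t) for t in ts]);i=np.where((v[:-1]-th)*(v[1:]-th)<0)[0];return np.round(ts[i],1).tolist()
for k,sh in((0,0),(3,39.5)):
  for nm in P:
    f=f"pics/{nm[0]}{k}.png" if k else f"pics/{nm}0.png"
    print(k,nm,"upper x:",[edge(f,nm,lambda t:(t,y+sh,24),np.arange(10,50,.5)) for y in(20,40,60)],
      "fence y:",[edge(f,nm,lambda t:(x,t+sh,24),np.arange(55,90,.5)) for x in(-20,-8,8,20)])
E
```

```text
0 side upper x: [[29.5], [29.0], [29.5]] fence y: [[72.5], [72.0], [71.0], [71.5]]
0 top upper x: [[33.5], [33.5], [33.5]] fence y: [[73.0], [73.5], [74.0], [73.0]]
3 side upper x: [[28.5], [29.0], [29.5]] fence y: [[70.5, 75.0, 80.0], [], [78.5], [72.0, 75.0, 79.5]]
3 top upper x: [[33.0], [33.0], [33.5]] fence y: [[73.5], [73.5], [73.0], [73.0]]
```

```bash
python3 -c "
from bench import *
print(close_job())"
```

```text
the job is handed in; nothing more can be done
None
```

The slat is clamped and the job is handed in: it was pushed about 39.5 mm along the slot and pressed to about 15 N against the stop screw, then the low hold-down was turned to its stop and released. The final pictures show the slat square on the ledge with its end at the screw.

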